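Refit the speed knob and hold it in

ROBOT

A 6-joint arm with a two-finger parallel gripper is mounted at the origin on the work surface. World frame = base frame: x ahead of the robot, y to its left, z up, the work surface at z = 0. Lengths are in m, angles in rad, forces in N, time in s.
With the tool pointing down it reaches from about 0.225 to 0.875 m from the base axis. Payload 3.4 kg.
Tool frame: the origin (TCP) lies at the very end of the fingers, on their centre line; the grasp point (between the pads) lies behind it (manip.grasp_offset is the z of the grasp point in the tool frame, in m); z points along the fingers, y is the line along which they close (so a half turn about z gives the same grasp; the last joint's range is limited). The gripper opens to 85 mm and grips with 20 to 120 N. Pads are 22 mm wide; open, the fingers measure 114 mm over their backs; the gripper's body (76 mm by 85 mm) begins 54 mm behind the grasp point. The pads swing forward as they close: fully open they stand 13 mm farther back than shut.
Start: joints at [-1.398, 0.276, 1.505, -0, 1.361, -0.121], TCP at [0.167, -0.55, 0.231] pointing down, gripper open.
Joint ranges: [-2.89, 2.89], [-0.75, 2.08], [0.22, 2.7], [-1.18, 4.32], [0.11, 2.71], [-2.7, 2.7]. Speed limits (rad/s): [2.57, 2.57, 3.14, 3.14, 3.14, 3.14].

INTERFACE

Orientations are given as a unit quaternion [w, x, y, z].
In Python, from rig import manip gives the robot as it stands.
- The arm moves only by the shell command python3 -m pendant 'ROWS' [FORCE]. ROWS is JSON, a list of rows, each an object of numbers: "dx", "dy", "dz": the shift along the tool's x, y, z in m; "rx", "ry", "rz": the turn, a rotation vector about the tool's x, y, z in degrees; "hand": the finger opening in m, from 0 to 0.0854. In form: [{"dx": .., "dy": .., "dz": .., "rx": .., "ry": .., "rz": .., "hand": ..}, ...]. A call has 1 to 12 rows; each row shifts and turns the commanded pose from where the row before left it, along the tool's axes as they then stand; what a row does not reach is not made up. A row lasts 1/12 s, in which the tool goes at most 41.7 mm and 7.16 degrees, less where a joint would pass 70% of its speed; a pose out of reach is approached as far as the arm can. A call is refused whole if a number of a shift passes 0.0417 or a number of a turn 7.16, either way. A call with a gripper value outside its range is refused whole. The fingers move at their own pace and stop on an object; FORCE is the grip in N (left out, the last holds). Time passes only in rows, so rows that do not move let the fingers close. It gives the time, the measured TCP pose, the force, the opening and the grip force at its end, in the units of the state.
- manip.get_state(): the state, without advancing time (a new reading comes with each control period).
- manip.get_image(name): name is "side" or "top" or "wrist"; returns a dict with "frame" (384x512x3 uint8, red, green, blue), "fx", "fy", "cx", "cy" (pixels), "distortion" ([k1, k2, p1, p2, k3] as OpenCV has them; the pictures are not rectified), "position" and "attitude" of the camera in the world; the wrist camera has in their place "mount" (4x4, takes a point from camera to tool coordinates, whose origin is the TCP and whose axes are the flange's). Camera axes: x right, y up, looking along -z (the intrinsics and any distortion apply to the point x, -y, -z); pixel columns grow to the right and rows downward; lengths in m; the calibration is good to about 2 mm. A picture is of the moment at which its call begins: read the wrist's pose just before it. There is no depth.
- manip.sign_off(): hands the job in; it is judged then, once.
The state is a dict: "clock": time; "qpos": joint angles; "qd": joint speeds; "effort": joint torques, N m; "position": TCP position; "ee_rot": TCP orientation; "contact_force": force on the tool from outside, world axes, zero at the start; "moment": the same for the moment, N m; "width": finger opening in m; "gripper_force": force on a finger pad.
Only numpy, scipy, OpenCV 4.12 (cv2) and the standard library are available. Lean on these libraries where they do the work, as an engineer would, in place of code of your own. Each camera call takes 0.05 s, during which the arm holds its last target. There are 200 camera calls.

TASK

The speed knob has come off the router-table control box: pick it up from the bench, turn it so its D-shaped bore matches the flat of the spindle, and push it fully home on the spindle without forcing it. Then press knob and spindle in together against the spring, as far as they go, and finish while still holding the knob pressed in. Leave the spray can, the glue bottle, the wood offcut and the star knob where they are.

Things in the scene. Friction and masses are not known exactly. Their poses are not given: they have to be found in the camera images.
- knob: Loose black speed knob, 40 to 85 g, standing on the bench. Round body 42 mm diameter, 20 mm tall; on it a grip bar 14 mm thick (along y), z = 20 to 40 mm, along x from -20 to +32 mm. The long end is the pointer nose: straight to x = 18, then narrowing to 5 mm, overhanging the body, thin white line on top. Origin: centre of the underside, on the bore axis; z up, x towards the nose.
- knob_seat (a point): Centre of the closed end of the knob's bore, 16 mm above its underside; axes as the knob's. The bore opens in the underside: D-shaped, 16 mm deep, 15.5 mm diameter, its flat 2.25 mm from the axis on the nose (+x) side, 1 mm chamfer at the mouth.
- control: Grey sheet-metal speed control box with an aluminium top panel, fixed to the bench, 160 (x) x 130 (y) x 65 mm high. Origin: centre of its underside; z up. The spindle stands upright at the centre of the top panel; a flat switch up to 8 mm high lies 58 mm from the spindle.
- spindle_tip (a point): Centre of the top end of the upright steel D-spindle, 26 mm above the panel (91 mm above the bench) at rest; z up, x points from the axis out through the flat. 14 mm diameter, flat 1.5 mm from the axis (0.75 mm clearance all round in the bore), top edge chamfered 1 mm. Knob on: nose points along x.
- spindle (a joint): How far the spindle is pressed in, m: 0 at rest, 0.006 fully in (hard stop). Spring: moves from about 5 N, fully in at about 12 N, returns when let go. The knob slides on freely; with its bore end on the spindle's end its underside is 10 mm above the panel, 4 mm when fully pressed in.
- spray_can: Bystander: spray can, 62 mm diameter, 190 mm tall, upright; origin at the centre of its underside.
- glue_bottle: Bystander: small glue bottle, 46 mm diameter, 130 mm tall, upright; origin at the centre of its underside.
- offcut: Bystander: pale wood offcut 120 x 60 x 35 mm lying flat; origin at the centre of its underside.
- star_knob: Bystander: small black five-lobed jig knob, 36 mm across, 22 mm tall, no pointer; origin at the centre of its underside.
- dial (a joint): Turn of the spindle from the box's own x direction, rad, anticlockwise from above; starts anywhere in -0.45 to 0.45 and is stiff (0.15 N m). A dark steel index plate at the spindle's foot (38 mm diameter, 2.5 mm thick) turns with it; its tab, 9 mm wide, reaches 42 mm from the axis on the flat's side, below where the knob's nose goes.
- knob_nose (a point): Tip of the knob's pointer nose, top edge: 32 mm along the knob's x from the bore axis, 40 mm above its underside; axes as the knob's.
Mind the look-alikes: they are no part of the job. What is shaped like the knob but pink or red is not meant.

How it is judged:
By the outcome, as a careful person would: the job done as asked, in the order asked, and still so for the second after the job is handed in, while the arm keeps its last pose, push and grip.
It also fails if it takes over 43 s, if anything falls off the work surface, if the arm or the gripper's body presses on something with over 40 N, if the wrist force passes 120 N, or if a joint passes its speed limit or range.

## Working session

There is one attempt and no reset: what is moved stays moved. The work goes in short steps, Python scripts to look and compute and a shell command to move; the robot and the scene stay as the last step left them, time stands still between calls to the robot, and variables do not carry over. Pictures are saved under pics/ and viewed, at most 13 in all, crops included, and the job is handed in when it is done.

```bash
mkdir -p pics; ls
cat > h.py <<'E'
import numpy as np, cv2
from scipy.spatial.transform import Rotation as R
from rig import manip
def q2R(q): return R.from_quat([q[1],q[2],q[3],q[0]]).as_matrix()
def cam(im,st=None):
    if 'mount' in im:
        T=np.eye(4);T[:3,:3]=q2R(st['ee_rot']);T[:3,3]=st['position']
        M=T@np.array(im['mount']);return M[:3,:3],M[:3,3]
    a=np.array(im['attitude']); A=q2R(a) if a.size==4 else a.reshape(3,3)
    return A,np.array(im['position'])
def K(im): return np.array([[im['fx'],0,im['cx']],[0,im['fy'],im['cy']],[0,0,1.]]),np.array(im['distortion'],float)
def rays(im,px,st=None):
    k,d=K(im);A,o=cam(im,st)
    u=cv2.undistortPoints(np.array(px,float).reshape(-1,1,2),k,d).reshape(-1,2)
    v=np.c_[u[:,0],-u[:,1],-np.ones(len(u))]@A.T
    return o,v
def plane(im,px,z,st=None):
    o,v=rays(im,px,st);return o+v*((z-o[2])/v[:,2])[:,None]
def proj(im,P,st=None):
    k,d=K(im);A,o=cam(im,st);c=(np.array(P,float).reshape(-1,3)-o)@A
    return cv2.projectPoints(c*[1,-1,-1],np.zeros(3),np.zeros(3),k,d)[0].reshape(-1,2)
E
python3 - <<'E'
from h import *
import pickle
st=manip.get_state(); print(st, manip.grasp_offset)
ims={n:manip.get_image(n) for n in('top','side','wrist')}
pickle.dump((st,ims),open('i0.pkl','wb'))
for n,i in ims.items(): print(n,{k:v for k,v in i.items() if k!='frame'})
f=[cv2.cvtColor(ims[n]['frame'],cv2.COLOR_RGB2BGR) for n in ims]
cv2.imwrite('pics/a.png',cv2.resize(f[0],(768,576),interpolation=cv2.INTER_CUBIC)); cv2.imwrite('pics/b.png',np.vstack([np.hstack([f[1],f[2]])])[:, :] if 0 else cv2.resize(np.hstack([f[1],f[2]]),(800,300)))
E
```

```text
pics
{'clock': 0.0, 'qpos': array([-1.39799714e+00,  2.76623841e-01,  1.50615579e+00, -9.24426069e-06,
        1.36069965e+00, -1.21008170e-01]), 'qd': array([ 0.00035228,  0.00103596,  0.00086508, -0.00058936, -0.00037625,
        0.00089031]), 'effort': array([-1.00643727e-03, -4.16778052e+01, -2.45809704e+01, -3.03642601e-04,
        1.12004988e-02, -3.09653785e-06]), 'position': array([ 0.16641316, -0.54983039,  0.23041424]), 'ee_rot': array([-9.42880305e-04,  9.89228464e-01,  1.46376759e-01, -2.89429205e-05]), 'contact_force': array([ 0.45908291, -0.14790468, -0.35224868]), 'moment': array([ 0.04353344, -0.02617114,  0.05523845]), 'gripper_force': 0.0, 'width': 0.08520932049717445} -0.0187
top {'fx': 421.782083758132, 'fy': 421.782083758132, 'cx': 253.9813971017267, 'cy': 197.99594557473495, 'distortion': array([-0.15545814,  0.        ,  0.        ,  0.        ,  0.        ]), 'position': array([0.40792564, 0.00806919, 1.25005424]), 'attitude': array([-0.70106369, -0.05892614,  0.06373925,  0.70779567])}
side {'fx': 469.252094202077, 'fy': 469.252094202077, 'cx': 252.84694489392342, 'cy': 191.66837360373842, 'distortion': array([0.01570701, 0.        , 0.        , 0.        , 0.        ]), 'position': array([-0.21850875,  1.00536415,  0.84666264]), 'attitude': array([-0.3078024 , -0.16594593,  0.46876225,  0.81116064])}
wrist {'fx': 279.87712581795864, 'fy': 279.87712581795864, 'cx': 252.31131279280308, 'cy': 187.91074198729365, 'distortion': array([-0.0568818,  0.       ,  0.       ,  0.       ,  0.       ]), 'mount': array([[ 2.47322103e-04,  9.48260866e-01,  3.17492155e-01,
         8.30605420e-02],
       [ 9.99999950e-01, -1.72730913e-04, -2.63087211e-04,
         4.79045197e-04],
       [-1.94634597e-04,  3.17492205e-01, -9.48260862e-01,
        -1.43399387e-01],
       [ 0.00000000e+00,  0.00000000e+00,  0.00000000e+00,
         1.00000000e+00]])}
```

View pics/a.png

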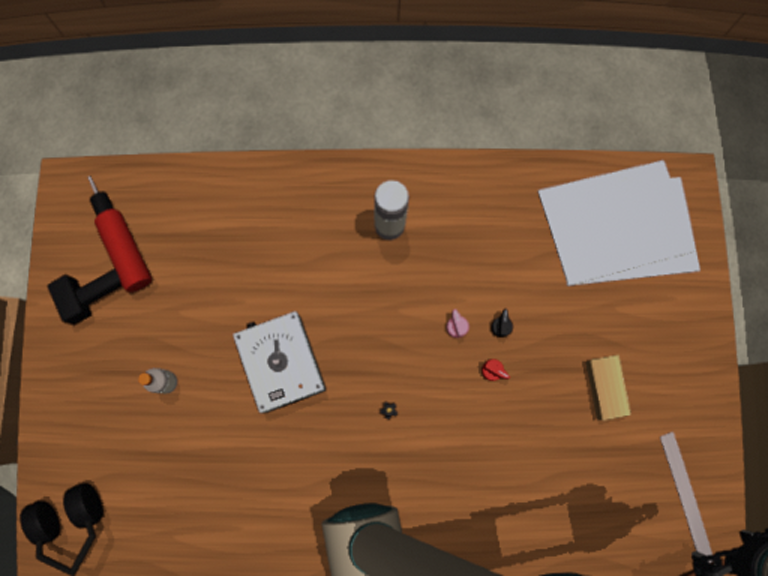

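View pics/b.png

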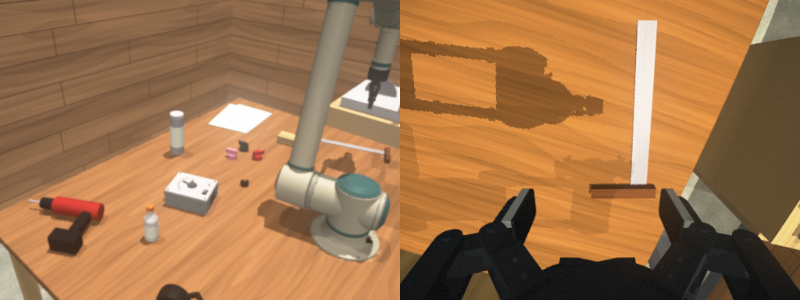

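The top view, at 1.5x scale, shows the control box around (278,362) with the spindle plate's tab pointing up. There are four knob-like things: pink (457,325), red (494,370), black with a pointer (502,323), and the small black star knob (389,410). Only the one at (502,323) is black with a pointer nose, so it fits the description. I'll confirm it in a crop and measure it.

Run:
```python
from h import *
import pickle
st,ims=pickle.load(open('i0.pkl','rb')); im=ims['top']; f=cv2.cvtColor(im['frame'],cv2.COLOR_RGB2BGR)
a=cv2.resize(f[190:260,290:360],(400,400),interpolation=cv2.INTER_CUBIC)
b=cv2.resize(f[200:280,145:225],(400,400),interpolation=cv2.INTER_CUBIC)
cv2.imwrite('pics/c.png',np.hstack([a,b]))
print('knob',plane(im,[[335,216],[336,207]],.03))
print('spindle',plane(im,[[185,241]],.08), 'box corners',plane(im,np.array([[236,333],[297,314],[324,388],[262,411]])/1.5,.065))
A,o=cam(im);print(A.round(3))
```

```text
knob [[ 0.56614281 -0.23869275  0.03      ]
 [ 0.59283706 -0.24278923  0.03      ]]
spindle [[0.49353597 0.19203784 0.08      ]] box corners [[0.54896196 0.27460815 0.065     ]
 [0.58451043 0.15851467 0.065     ]
 [0.44472989 0.10673801 0.065     ]
 [0.40244008 0.22246995 0.065     ]]
[[-0.01   0.985 -0.173]
 [-1.    -0.009  0.008]
 [ 0.006  0.173  0.985]]
```

View pics/c.png

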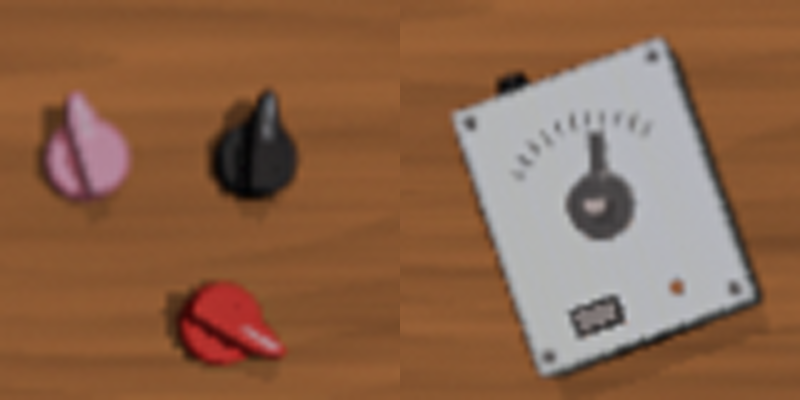

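The crop confirms it: a black body with a black grip bar and pointer, nose towards the top of the image and slightly right. The neighbours are pink and red. On the box, the plate's tab points up, at crop (597,130), with the hub at (600,205). Next I'll move the wrist camera over the knob.

```bash
python3 -m pendant '[{"rz":6.75,"hand":0.04},{"rz":6.75},{"rz":6.75},{"rz":6.75},{"dx":0.0243,"dy":-0.0269},{"dx":0.0243,"dy":-0.0269},{"dx":0.0243,"dy":-0.0269},{"dx":0.0243,"dy":-0.0269},{"dx":0.0243,"dy":-0.0269},{"dx":0.0243,"dy":-0.0269},{"dx":0.0243,"dy":-0.0269},{"dx":0.0243,"dy":-0.0269}]' 80
python3 -m pendant '[{"dx":0.0243,"dy":-0.0269},{"dx":0.0243,"dy":-0.0269},{"dx":0.0243,"dy":-0.0269},{"dx":0.0243,"dy":-0.0269},{"dx":0.0243,"dy":-0.0269},{"dx":0.0243,"dy":-0.0269},{"dx":0},{"dx":0},{"dx":0}]'
python3 - <<'E'
from h import *
import pickle
st=manip.get_state(); im=manip.get_image('wrist'); pickle.dump((st,im),open('i1.pkl','wb'))
f=cv2.cvtColor(im['frame'],cv2.COLOR_RGB2BGR); cv2.imwrite('pics/d.png',cv2.resize(f,(768,576)))
E
```

```text
invalid input
invalid input
```

View pics/d.png

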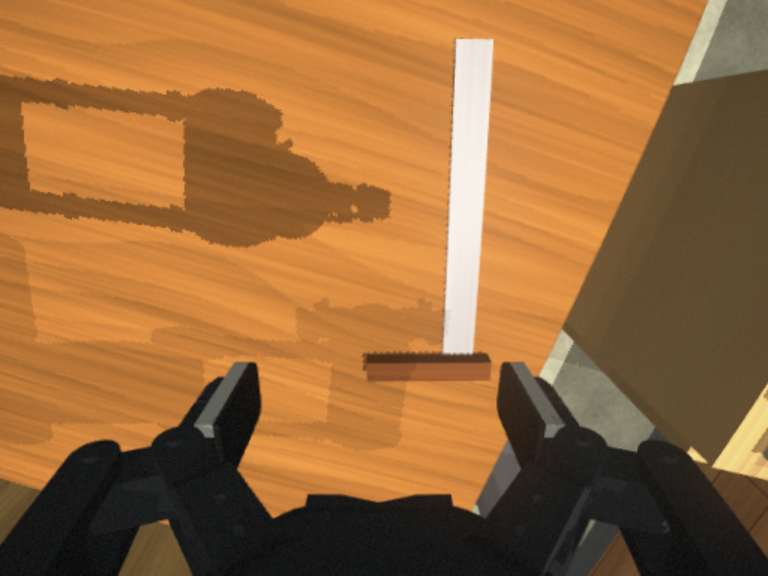

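The arm hasn't moved: the picture is the start view and the rows were rejected. The rows may need every key, so I'll test that.

```bash
python3 -m pendant '[{"dx":0,"dy":0,"dz":0,"rx":0,"ry":0,"rz":6.75,"hand":0.04}]' 80
python3 -m pendant '[{"dx":0,"dy":0,"dz":0,"rx":0,"ry":0,"rz":6.75}]'
```

```text
clock: 0.28
position: [0.1665, -0.5502, 0.231]
ee_rot: [-0.0, 0.996, 0.087, -0.0]
contact_force: [-0.8, 0.4, 1.3]
width: 0.0756
gripper_force: 0.0invalid input
```

Every key is needed. I'll send the remaining turns and the traverse in full rows.

```bash
python3 -m pendant '[{"dx":0,"dy":0,"dz":0,"rx":0,"ry":0,"rz":6.75,"hand":0.04},{"dx":0,"dy":0,"dz":0,"rx":0,"ry":0,"rz":6.75,"hand":0.04},{"dx":0,"dy":0,"dz":0,"rx":0,"ry":0,"rz":6.75,"hand":0.04},{"dx":0.0243,"dy":-0.0269,"dz":0,"rx":0,"ry":0,"rz":0,"hand":0.04},{"dx":0.0243,"dy":-0.0269,"dz":0,"rx":0,"ry":0,"rz":0,"hand":0.04},{"dx":0.0243,"dy":-0.0269,"dz":0,"rx":0,"ry":0,"rz":0,"hand":0.04},{"dx":0.0243,"dy":-0.0269,"dz":0,"rx":0,"ry":0,"rz":0,"hand":0.04},{"dx":0.0243,"dy":-0.0269,"dz":0,"rx":0,"ry":0,"rz":0,"hand":0.04},{"dx":0.0243,"dy":-0.0269,"dz":0,"rx":0,"ry":0,"rz":0,"hand":0.04},{"dx":0.0243,"dy":-0.0269,"dz":0,"rx":0,"ry":0,"rz":0,"hand":0.04},{"dx":0.0243,"dy":-0.0269,"dz":0,"rx":0,"ry":0,"rz":0,"hand":0.04}]'
python3 -m pendant '[{"dx":0.0243,"dy":-0.0269,"dz":0,"rx":0,"ry":0,"rz":0,"hand":0.04},{"dx":0.0243,"dy":-0.0269,"dz":0,"rx":0,"ry":0,"rz":0,"hand":0.04},{"dx":0.0243,"dy":-0.0269,"dz":0,"rx":0,"ry":0,"rz":0,"hand":0.04},{"dx":0.0243,"dy":-0.0269,"dz":0,"rx":0,"ry":0,"rz":0,"hand":0.04},{"dx":0.0243,"dy":-0.0269,"dz":0,"rx":0,"ry":0,"rz":0,"hand":0.04},{"dx":0.0243,"dy":-0.0269,"dz":0,"rx":0,"ry":0,"rz":0,"hand":0.04},{"dx":0,"dy":0,"dz":0,"rx":0,"ry":0,"rz":0,"hand":0.04},{"dx":0,"dy":0,"dz":0,"rx":0,"ry":0,"rz":0,"hand":0.04},{"dx":0,"dy":0,"dz":0,"rx":0,"ry":0,"rz":0,"hand":0.04}]'
python3 - <<'E'
from h import *
import pickle
st=manip.get_state(); im=manip.get_image('wrist'); pickle.dump((st,im),open('i1.pkl','wb'))
f=cv2.cvtColor(im['frame'],cv2.COLOR_RGB2BGR); cv2.imwrite('pics/e.png',cv2.resize(f,(768,576)))
E
```

```text
clock: 1.2
position: [0.3969, -0.3715, 0.2313]
ee_rot: [0.0, 0.996, -0.089, -0.0]
contact_force: [-0.5, -1.4, 0.2]
width: 0.0399
gripper_force: 0.0
clock: 1.95
position: [0.5674, -0.2397, 0.2308]
ee_rot: [0.0, 0.996, -0.088, -0.001]
contact_force: [0.5, 0.8, 0.6]
width: 0.0403
gripper_force: 0.0
```

View pics/e.png

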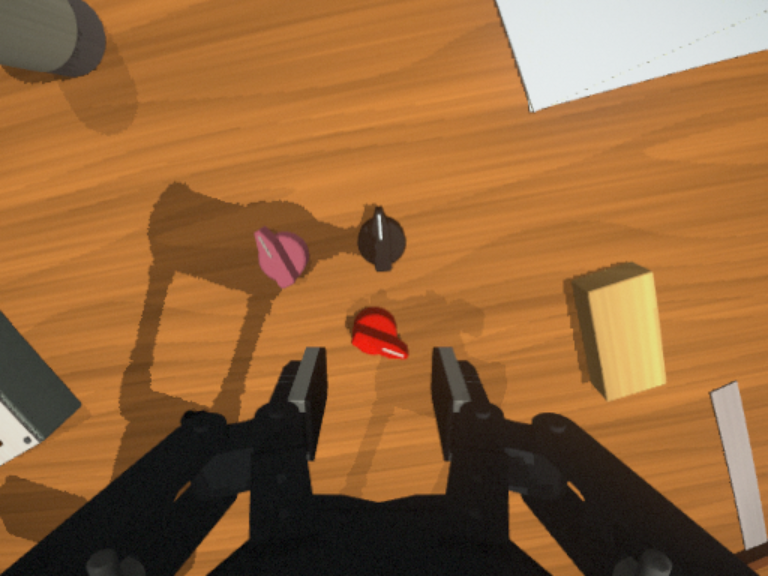

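The black knob is at (381,240), bar towards the top of the image with a white line at (380,228), almost aligned with the tool. Now I'll measure the bar and body.

```bash
cat > mk.py <<'E'
from h import *
def measure(im,st,roi,tag):
    x0,y0,x1,y1=roi; f=cv2.cvtColor(im['frame'],cv2.COLOR_RGB2BGR)
    c=f[y0:y1,x0:x1]; hsv=cv2.cvtColor(c,cv2.COLOR_BGR2HSV)
    dark=((hsv[...,2]<95)&(hsv[...,1]<110)|(hsv[...,1]<60)).astype(np.uint8)
    n,l,s,cen=cv2.connectedComponentsWithStats(dark)
    i=1+np.argmax(s[1:,4]); m=(l==i).astype(np.uint8)
    w=((hsv[...,2]>140)&(hsv[...,1]<60)&(m>0))
    ys,xs=np.nonzero(w); P=plane(im,np.c_[xs+x0,ys+y0],.04,st)[:,:2]
    mu=P.mean(0); d=np.linalg.svd(P-mu)[2][0]
    if d[0]<0:d=-d
    t=(P-mu)@d
    ys,xs=np.nonzero(m); B=plane(im,np.c_[xs+x0,ys+y0],.02,st)[:,:2]
    print(tag,'line n',len(P),'ang',np.degrees(np.arctan2(d[1],d[0])),'mid',mu,'ends',mu+d*t.min(),mu+d*t.max(),'len',np.ptp(t))
    nrm=np.array([-d[1],d[0]]); u=B@nrm
    print('mask',s[i],'width across @z.02',np.ptp(u),'mid across',(u.max()+u.min())/2,'line across',mu@nrm)
    tip=mu+d*t.max();
    print('axis guess from line tip(-32mm)',tip-.031*d)
    return m,w
E
python3 - <<'E'
from mk import *
import pickle
st,im=pickle.load(open('i1.pkl','rb'))
m,w=measure(im,st,(232,128,276,188),'hi')
print(plane(im,[[254,160]],.02,st))
print(proj(im,[[.566,-.239,.02]],st))
c=cv2.cvtColor(im['frame'],cv2.COLOR_RGB2BGR)[128:188,232:276]
o=np.hstack([c,cv2.cvtColor(m*255,cv2.COLOR_GRAY2BGR),cv2.cvtColor(w.astype(np.uint8)*255,cv2.COLOR_GRAY2BGR)])
cv2.imwrite('pics/f.png',cv2.resize(o,None,fx=6,fy=6,interpolation=cv2.INTER_NEAREST))
E
```

```text
hi line n 32 ang -4.929576053286858 mid [ 0.58527479 -0.24357876] ends [ 0.57501864 -0.24269417] [ 0.59463871 -0.2443864 ] len 0.01969291575563406
mask [ 16  13  22  40 540] width across @z.02 0.02648837967134801 mid across -0.19841670856536764 line across -0.19238440231423837
axis guess from line tip(-32mm) [ 0.56375338 -0.24172254]
[[ 0.56922433 -0.24225494  0.02      ]]
[[251.95942662 162.82745731]]
```

View pics/f.png

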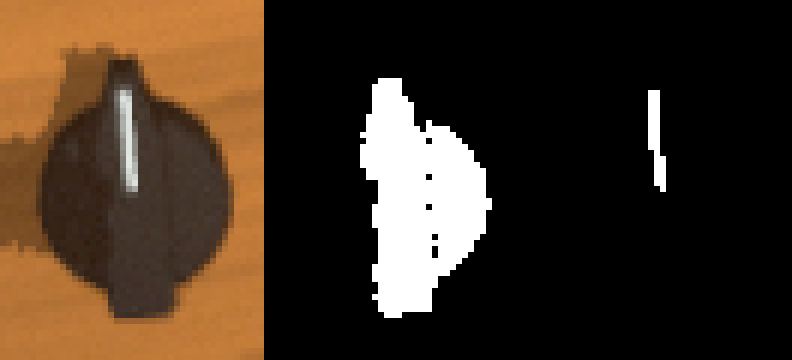

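The crop shows the knob with a clean white line, about 20 mm long. The bar's nose tip is at crop (123,57) and its tail at (143,316). The dark mask missed the left side of the body, so I'll use the bar ends and measure again from lower down.

```bash
python3 -m pendant '[{"dx":0,"dy":0.002,"dz":0.028,"rx":0,"ry":0,"rz":-2.5,"hand":0.04},{"dx":0,"dy":0,"dz":0.028,"rx":0,"ry":0,"rz":-2.5,"hand":0.04},{"dx":0,"dy":0,"dz":0.028,"rx":0,"ry":0,"rz":0,"hand":0.04},{"dx":0,"dy":0,"dz":0.028,"rx":0,"ry":0,"rz":0,"hand":0.04},{"dx":0,"dy":0,"dz":0,"rx":0,"ry":0,"rz":0,"hand":0.04},{"dx":0,"dy":0,"dz":0,"rx":0,"ry":0,"rz":0,"hand":0.04}]'
python3 - <<'E'
from h import *
import pickle
st,im=pickle.load(open('i1.pkl','rb'))
p=plane(im,[[232+123/6,128+58/6],[232+143/6,128+315/6]],.04,st);print(p,np.linalg.norm(p[0]-p[1]))
st=manip.get_state(); im=manip.get_image('wrist'); pickle.dump((st,im),open('i2.pkl','wb'))
q=proj(im,[[.567,-.242,.03]],st)[0];print(q)
x,y=int(q[0])-50,int(q[1])-55;print(x,y)
f=cv2.cvtColor(im['frame'],cv2.COLOR_RGB2BGR)[y:y+100,x:x+100]; cv2.imwrite('pics/g.png',cv2.resize(f,(600,600),interpolation=cv2.INTER_NEAREST))
E
```

```text
clock: 2.5
position: [0.5657, -0.2423, 0.1184]
ee_rot: [-0.001, 0.999, -0.046, -0.002]
contact_force: [-0.3, -0.0, 0.6]
width: 0.0403
gripper_force: 0.0
[[ 0.60082482 -0.24588501  0.04      ]
 [ 0.54760481 -0.24063628  0.04      ]] 0.053478204448389084
[251.93377552 192.17831493]
201 137
```

View pics/g.png

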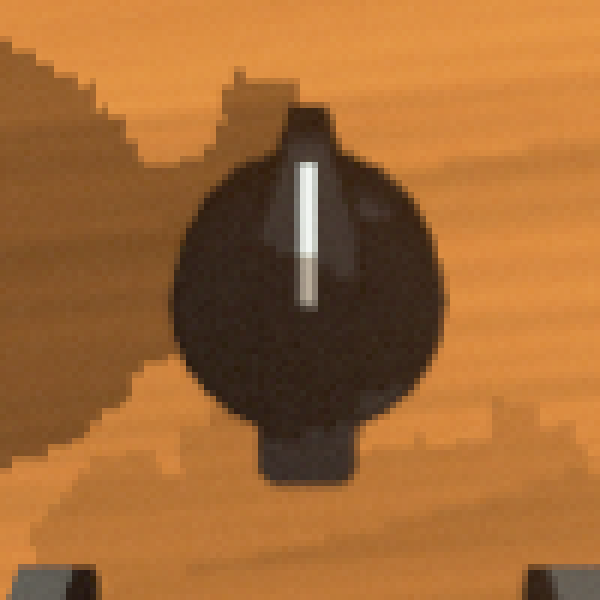

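The crop shows the knob centred and aligned with the tool. The nose is at (308,107) with its top edge near row 150, the tail at (307,485), and the white line runs along column 308.

Run:
```python
from h import *
import pickle
st,im=pickle.load(open('i2.pkl','rb'))
print(st['position'])
Rm=q2R(st['ee_rot']);print(Rm.round(4))
g=lambda l:np.array(l)/6+[201,137]-.5
for n,px,z in [('tip',[308,107],.02),('tip',[308,107],.04),('tipTop',[308,150],.04),('tail',[307,485],.04),('tail',[307,485],.02),('line',[308,160],.04),('line0',[308,310],.04),('bodyL',[172,300],.02),('bodyR',[444,300],.02),('barR L',[259,450],.04),('R',[356,450],.04)]:
    p=plane(im,[g(px)],z,st)[0]; print(n,z,p.round(4),((p-st['position'])@Rm).round(4))
```

```text
[ 0.56566926 -0.24233211  0.11842713]
[[ 0.9958 -0.092  -0.0032]
 [-0.092  -0.9958  0.0014]
 [-0.0033 -0.0011 -1.    ]]
tip 0.02 [ 0.5985 -0.2448  0.02  ] [ 0.0333 -0.0004  0.0983]
tip 0.04 [ 0.6027 -0.2452  0.04  ] [ 0.0374 -0.0004  0.0783]
tipTop 0.04 [ 0.5968 -0.2447  0.04  ] [ 0.0315 -0.0004  0.0783]
tail 0.04 [ 0.5475 -0.24    0.04  ] [-0.018  -0.0006  0.0785]
tail 0.02 [ 0.5384 -0.2391  0.02  ] [-0.0272 -0.0006  0.0985]
line 0.04 [ 0.5954 -0.2446  0.04  ] [ 0.0301 -0.0004  0.0783]
line0 0.04 [ 0.5741 -0.2426  0.04  ] [ 0.0087 -0.0004  0.0784]
bodyL 0.02 [ 0.5708 -0.2215  0.02  ] [ 0.0035 -0.0211  0.0984]
bodyR 0.02 [ 0.567  -0.2626  0.02  ] [0.0036 0.0202 0.0984]
barR L 0.04 [ 0.5536 -0.2336  0.04  ] [-0.0125 -0.0075  0.0785]
R 0.04 [ 0.5523 -0.2475  0.04  ] [-0.0125  0.0065  0.0785]
```

The measurements agree: body width 41.3 mm (42 given), bar thickness 14.0 mm, length about 52 mm. The axis is +1 mm in tool x and −0.5 mm in y. Descending to grasp.

```bash
python3 -m pendant '[{"dx":0.001,"dy":-0.0005,"dz":0.024,"rx":0,"ry":0,"rz":0,"hand":0.04},{"dx":0,"dy":0,"dz":0.024,"rx":0,"ry":0,"rz":0,"hand":0.04},{"dx":0,"dy":0,"dz":0.024,"rx":0,"ry":0,"rz":0,"hand":0.04},{"dx":0,"dy":0,"dz":0.012,"rx":0,"ry":0,"rz":0,"hand":0.04},{"dx":0,"dy":0,"dz":0.010,"rx":0,"ry":0,"rz":0,"hand":0.04},{"dx":0,"dy":0,"dz":0,"rx":0,"ry":0,"rz":0,"hand":0.04},{"dx":0,"dy":0,"dz":0,"rx":0,"ry":0,"rz":0,"hand":0.008},{"dx":0,"dy":0,"dz":0,"rx":0,"ry":0,"rz":0,"hand":0.008},{"dx":0,"dy":0,"dz":0,"rx":0,"ry":0,"rz":0,"hand":0.008},{"dx":0,"dy":0,"dz":0,"rx":0,"ry":0,"rz":0,"hand":0.008},{"dx":0,"dy":0,"dz":0,"rx":0,"ry":0,"rz":0,"hand":0.008}]' 80
```

```text
clock: 3.47
position: [0.5699, -0.2422, 0.0275]
ee_rot: [0.001, 0.999, -0.045, 0.002]
contact_force: [-1.0, -0.2, 5.9]
width: 0.0119
gripper_force: 80.8
```

It's gripped at 80 N. The tip seems to have landed on the body top, with 6 N upward. I'll lift and check.

```bash
python3 -m pendant '[{"dx":0,"dy":0,"dz":-0.03,"rx":0,"ry":0,"rz":0,"hand":0.008},{"dx":0,"dy":0,"dz":-0.04,"rx":0,"ry":0,"rz":0,"hand":0.008},{"dx":0,"dy":0,"dz":-0.04,"rx":0,"ry":0,"rz":0,"hand":0.008},{"dx":0,"dy":0,"dz":-0.04,"rx":0,"ry":0,"rz":0,"hand":0.008},{"dx":0,"dy":0,"dz":0,"rx":0,"ry":0,"rz":0,"hand":0.008},{"dx":0,"dy":0,"dz":0,"rx":0,"ry":0,"rz":0,"hand":0.008},{"dx":0,"dy":0,"dz":0,"rx":0,"ry":0,"rz":0,"hand":0.008}]'
python3 - <<'E'
from h import *
import pickle
st=manip.get_state(); im=manip.get_image('wrist'); pickle.dump((st,im),open('i3.pkl','wb'))
print(st['contact_force'],st['moment'],q2R(st['ee_rot']).round(4))
q=proj(im,[st['position']],st)[0];print(q)
f=cv2.cvtColor(im['frame'],cv2.COLOR_RGB2BGR)[150:350,160:360]; cv2.imwrite('pics/h.png',cv2.resize(f,(600,600),interpolation=cv2.INTER_NEAREST))
E
```

```text
clock: 4.05
position: [0.5681, -0.241, 0.1753]
ee_rot: [-0.0, 0.999, -0.045, -0.0]
contact_force: [-0.1, 0.6, -1.0]
width: 0.0115
gripper_force: 79.9
[-0.13370882  0.55003685 -1.04177378] [-0.00562146 -0.02482189 -0.00835383] [[ 9.959e-01 -8.990e-02 -1.000e-04]
 [-8.990e-02 -9.959e-01  0.000e+00]
 [-1.000e-04  0.000e+00 -1.000e+00]]
[252.37593878 245.20586957]
```

View pics/h.png

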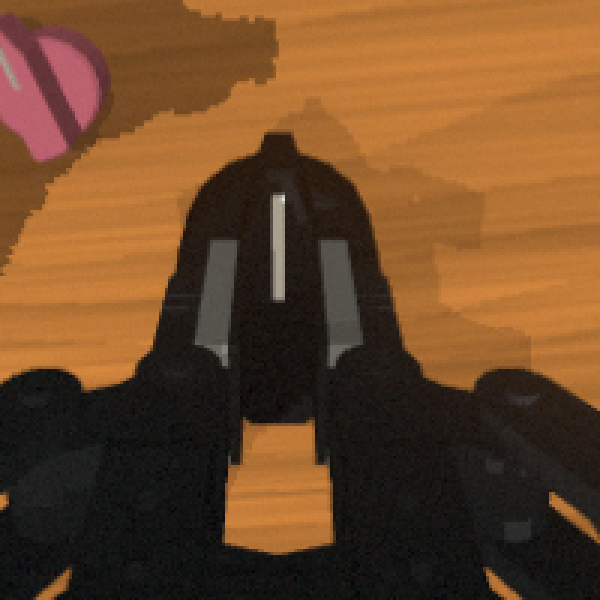

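The knob is held straight: line at (278,195–300), nose at (278,133), tail at (278,422). I'll work out where it sits in the hand, and measure the spindle and tab from the top view.

Run:
```python
from h import *
import pickle
from scipy.optimize import least_squares
st,im=pickle.load(open('i3.pkl','rb'))
Rm=q2R(st['ee_rot'])
obs=np.array([[278,133],[278,193],[278,422]])/3+[160,150]-.3
k=np.array([[.032,0,.02],[.032,0,.04],[-.02,0,.04]])
obs=obs[[0,2]];k=k[[0,2]]
def r(p):
    P=np.c_[k[:,0]+p[0],k[:,1]+p[1],p[2]-k[:,2]]
    return (proj(im,P@Rm.T+st['position'],st)-obs).ravel()
s=least_squares(r,[0,0,.025]);print('knob axis in tool x,y, underside tool z',s.x,s.fun)
P=np.array([[.009,0,.04],[.03,0,.04],[.032,0,.04]]);P=np.c_[P[:,0]+s.x[0],P[:,1]+s.x[1],s.x[2]-P[:,2]]
print((proj(im,P@Rm.T+st['position'],st)-[160,150])*3)
# top view
st0,ims=pickle.load(open('i0.pkl','rb'));im=ims['top'];f=im['frame'].astype(int)
hsv=cv2.cvtColor(im['frame'],cv2.COLOR_RGB2HSV)
m=(hsv[...,2]<150); m[:225]=0
sub=np.zeros_like(m);sub[225:252,172:198]=m[225:252,172:198]
ys,xs=np.nonzero(sub);P=plane(im,np.c_[xs,ys],.0675)[:,:2]
c=plane(im,[[145+600/5-80,200+205/5]],.0675)[0,:2];print('c',c)
d=np.linalg.norm(P-np.median(P,0),axis=1)
print(len(P),P.min(0),P.max(0),np.median(P,0))
```

```text
knob axis in tool x,y, underside tool z [-3.98103755e-03 -5.92785641e-06  3.00315477e-02] [ 7.06152976e-03  9.99163973e-07 -7.00901961e-03 -1.05624878e-06]
[[277.12832151 289.31574327]
 [277.16785776 182.25659275]
 [277.17179871 171.51263078]]
c [0.49445057 0.19400323]
188 [0.4775848  0.16905256] [0.53982274 0.23151168] [0.50008492 0.19560512]
```

Run:
```python
from h import *
import pickle
from scipy.optimize import least_squares
# joint fit of line ends: image i2 (knob on bench) and i3 (in hand)
st2,im2=pickle.load(open('i2.pkl','rb'));st,im=pickle.load(open('i3.pkl','rb'))
R2,R3=q2R(st2['ee_rot']),q2R(st['ee_rot'])
o2=np.array([[308,107],[307,485],[308,161],[308,310]])/6+[201,137]-.5
o3=np.array([[278,133],[278,422],[278,193.5],[278,300]])/3+[160,150]-.5
def r(p):
    l=[[.032,0,.02],[-.02,0,.04],[p[6],0,.04],[p[7],0,.04]];k=np.array(l)
    c,s=np.cos(p[2]),np.sin(p[2])
    W=np.c_[p[0]+c*k[:,0],p[1]+s*k[:,0],k[:,2]]
    T=np.c_[k[:,0]+p[3],k[:,1]+p[4],p[5]-k[:,2]]
    return np.r_[(proj(im2,W,st2)-o2).ravel(),(proj(im,T@R3.T+st['position'],st)-o3).ravel()]
s=least_squares(r,[.567,-.242,-.09,-.003,0,.027,.0285,.007],x_scale=[.01]*8)
print(s.x.round(4));print(s.fun.reshape(-1,2).round(2))
```

```text
[ 5.671e-01 -2.419e-01 -9.450e-02 -4.000e-03 -1.000e-04  3.020e-02
  2.820e-02  7.000e-03]
[[ 0.05 -0.51]
 [ 0.03  0.33]
 [-0.01  0.18]
 [-0.07  0.01]
 [ 0.01  0.11]
 [-0.01  0.03]
 [-0.   -0.12]
 [-0.   -0.01]]
```

The fit is consistent, with sub-pixel residuals. The knob axis is at tool x = −4 mm, y = 0, with the underside about 30 mm beyond the TCP. Next I'll fly to a viewing pose behind the spindle.

```bash
python3 -m pendant '[{"dx":0,"dy":0,"dz":0,"rx":0,"ry":0,"rz":-5.2,"hand":0.008},{"dx":-0.0122,"dy":-0.0395,"dz":0,"rx":0,"ry":0,"rz":0,"hand":0.008},{"dx":-0.0122,"dy":-0.0395,"dz":0,"rx":0,"ry":0,"rz":0,"hand":0.008},{"dx":-0.0122,"dy":-0.0395,"dz":0,"rx":0,"ry":0,"rz":0,"hand":0.008},{"dx":-0.0122,"dy":-0.0395,"dz":0,"rx":0,"ry":0,"rz":0,"hand":0.008},{"dx":-0.0122,"dy":-0.0395,"dz":0,"rx":0,"ry":0,"rz":0,"hand":0.008},{"dx":-0.0122,"dy":-0.0395,"dz":0,"rx":0,"ry":0,"rz":0,"hand":0.008},{"dx":-0.0122,"dy":-0.0395,"dz":0,"rx":0,"ry":0,"rz":0,"hand":0.008},{"dx":-0.0122,"dy":-0.0395,"dz":0,"rx":0,"ry":0,"rz":0,"hand":0.008},{"dx":-0.0122,"dy":-0.0395,"dz":0,"rx":0,"ry":0,"rz":0,"hand":0.008},{"dx":-0.0122,"dy":-0.0395,"dz":0,"rx":0,"ry":0,"rz":0,"hand":0.008},{"dx":-0.0122,"dy":-0.0395,"dz":0,"rx":0,"ry":0,"rz":0,"hand":0.008}]'
python3 -m pendant '[{"dx":0,"dy":0,"dz":0,"rx":0,"ry":0,"rz":0,"hand":0.008},{"dx":0,"dy":0,"dz":0,"rx":0,"ry":0,"rz":0,"hand":0.008},{"dx":0,"dy":0,"dz":0,"rx":0,"ry":0,"rz":0,"hand":0.008},{"dx":0,"dy":0,"dz":0,"rx":0,"ry":0,"rz":0,"hand":0.008}]'
python3 - <<'E'
from h import *
import pickle
st=manip.get_state(); im=manip.get_image('wrist'); pickle.dump((st,im),open('i4.pkl','wb'))
print(q2R(st['ee_rot']).round(4),st['qpos'].round(3))
q=proj(im,[[.4945,.194,.08]],st)[0];print(q)
x,y=int(q[0])-60,max(0,int(q[1])-60);print(x,y)
f=cv2.cvtColor(im['frame'],cv2.COLOR_RGB2BGR)[y:y+120,x:x+120]; cv2.imwrite('pics/i.png',cv2.resize(f,(600,600),interpolation=cv2.INTER_CUBIC))
E
```

```text
clock: 5.1
position: [0.4318, 0.1944, 0.1734]
ee_rot: [0.001, 1.0, 0.0, -0.002]
contact_force: [1.4, 0.5, -0.5]
width: 0.0114
gripper_force: 79.8
clock: 5.43
position: [0.434, 0.192, 0.1743]
ee_rot: [0.001, 1.0, -0.0, -0.001]
contact_force: [0.9, -0.2, -0.7]
width: 0.0113
gripper_force: 79.9
[[ 1.0e+00 -5.0e-04 -1.8e-03]
 [-5.0e-04 -1.0e+00 -1.3e-03]
 [-1.8e-03  1.3e-03 -1.0e+00]] [ 2.700e-01  1.680e-01  1.800e+00 -1.000e-03  1.175e+00  1.842e+00]
[249.58453389 122.91723361]
189 62
```

View pics/i.png

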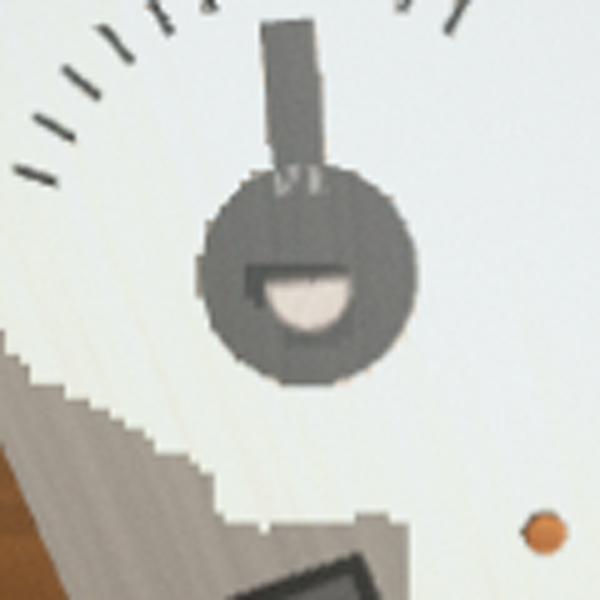

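A clean view: the index plate disc is at crop (308,275) with its tab up at (290,90), leaning slightly left. The bright D-shaped spindle end is at (308,305) with its flat towards the tab. I'll measure these by mask.

```bash
cat > ms.py <<'E'
from h import *
def spindle(im,st,c0):
    q=proj(im,[[*c0,.0675]],st)[0]; g=cv2.cvtColor(im['frame'],cv2.COLOR_RGB2GRAY)
    H,W=g.shape; yy,xx=np.mgrid[:H,:W]
    P=plane(im,np.c_[xx.ravel(),yy.ravel()],.0675,st)[:,:2].reshape(H,W,2)
    near=np.linalg.norm(P-c0,axis=2)<.047
    plate=((g<165)&near).astype(np.uint8)
    cs,_=cv2.findContours(plate,cv2.RETR_EXTERNAL,cv2.CHAIN_APPROX_NONE)
    c=max(cs,key=cv2.contourArea); fill=np.zeros_like(plate); cv2.drawContours(fill,[c],-1,1,-1)
    ct=c.reshape(-1,2); X=plane(im,ct,.0675,st)[:,:2]; ctr=np.array(c0,float)
    for _ in range(10):
        r=np.linalg.norm(X-ctr,axis=1); D=X[r<.0215]
        A=np.c_[2*D,np.ones(len(D))]; s=np.linalg.lstsq(A,(D**2).sum(1),rcond=None)[0]; ctr=s[:2]
    rad=np.sqrt(s[2]+ctr@ctr)
    T=P[(fill>0)]; r=np.linalg.norm(T-ctr,axis=1); T=T[(r>.023)&(r<.041)]
    ang=np.degrees(np.arctan2(*(T.mean(0)-ctr)[::-1]))
    mu=T.mean(0); d=np.linalg.svd(T-mu,full_matrices=False)[2][0]; d*=np.sign(d[0])
    print('disc',ctr.round(4),'rad',rad.round(4),'tab ang',ang.round(2),'tab axis ang',np.degrees(np.arctan2(d[1],d[0])).round(2),'reach',r.max().round(4))
    P9=plane(im,np.c_[xx.ravel(),yy.ravel()],.091,st)[:,:2].reshape(H,W,2)
    br=((g>185)&(np.linalg.norm(P9-ctr,axis=2)<.0105)&(fill>0)).astype(np.uint8)
    n,l,s,_=cv2.connectedComponentsWithStats(br); i=1+np.argmax(s[1:,4]); B=P9[l==i]
    u=np.array([np.cos(np.radians(ang)),np.sin(np.radians(ang))]); v=np.array([-u[1],u[0]])
    a,b=(B-ctr)@u,(B-ctr)@v
    print('D n',len(B),'along',np.percentile(a,[1,99]).round(4),'across',np.percentile(b,[0.5,99.5]).round(4))
E
python3 - <<'E'
from ms import *
import pickle
st,im=pickle.load(open('i4.pkl','rb')); spindle(im,st,(.4945,.194))
E
```

```text
disc [0.4988 0.1937] rad 0.0187 tab ang 4.69 tab axis ang 3.81 reach 0.0415
D n 106 along [-0.0058  0.0003] across [-0.0057  0.0055]
```

The disc radius (18.7 vs 19 mm), tab reach (41.5 vs 42) and D extents all match what's expected. The spindle is at (0.4988, 0.1937), tab angle about 4.3°. I'll align the turn, move closer and measure again.

```bash
python3 -m pendant '[{"dx":0.01,"dy":-0.002,"dz":0.01,"rx":0,"ry":0,"rz":-4.3,"hand":0.008},{"dx":0.01,"dy":0,"dz":0.01,"rx":0,"ry":0,"rz":0,"hand":0.008},{"dx":0.01,"dy":0,"dz":0.01,"rx":0,"ry":0,"rz":0,"hand":0.008},{"dx":0,"dy":0,"dz":0,"rx":0,"ry":0,"rz":0,"hand":0.008},{"dx":0,"dy":0,"dz":0,"rx":0,"ry":0,"rz":0,"hand":0.008},{"dx":0,"dy":0,"dz":0,"rx":0,"ry":0,"rz":0,"hand":0.008},{"dx":0,"dy":0,"dz":0,"rx":0,"ry":0,"rz":0,"hand":0.008},{"dx":0,"dy":0,"dz":0,"rx":0,"ry":0,"rz":0,"hand":0.008}]'
python3 - <<'E'
from ms import *
import pickle
st=manip.get_state(); im=manip.get_image('wrist'); pickle.dump((st,im),open('i5.pkl','wb'))
print(st['position'],q2R(st['ee_rot']).round(4).tolist())
spindle(im,st,(.4985,.194))
R3=q2R(st['ee_rot'])
# knob line in hand check: bright line on knob
g=cv2.cvtColor(im['frame'],cv2.COLOR_RGB2GRAY)[205:255,245:262]
ys,xs=np.nonzero(g>110);print(xs.mean()+245 if len(xs) else 0,ys.min()+205 if len(ys) else 0,ys.max()+205 if len(ys) else 0,len(xs))
P=[[-.004+k,0,.030-.04] for k in(.0282,.007)];print(proj(im,np.array(P)@R3.T+st['position'],st))
st['position'],
for _ in range(3): print(manip.get_state()['position'])
E
```

```text
clock: 6.15
position: [0.4639, 0.1966, 0.1457]
ee_rot: [-0.0, 0.999, 0.038, 0.0]
contact_force: [-0.6, -0.4, -1.2]
width: 0.0119
gripper_force: 79.9
[0.46390203 0.19662442 0.14570693] [[0.9972, 0.0753, 0.0006], [0.0753, -0.9972, 0.0001], [0.0006, -0.0001, -1.0]]
disc [0.4984 0.1938] rad 0.0191 tab ang 138.85 tab axis ang 12.85 reach 0.0473
D n 116 along [-0.0041  0.0053] across [-0.0032  0.0059]
252.5 215 249 140
[[251.92141793 213.98692413]
 [251.92990225 249.70351308]]
[0.46389923 0.19668442 0.14573088]
[0.46389923 0.19668442 0.14573088]
[0.46389923 0.19668442 0.14573088]
```

The second measurement agrees on the centre, (0.4984, 0.1938), and the knob line is where predicted. The tab mask caught the hand this time, so I'm keeping 4.3°. Moving over the spindle and starting a slow descent.

```bash
python3 -m pendant '[{"dx":0.013,"dy":0.0018,"dz":0,"rx":0,"ry":0,"rz":0,"hand":0.008},{"dx":0.013,"dy":0.0018,"dz":0,"rx":0,"ry":0,"rz":0,"hand":0.008},{"dx":0.0124,"dy":0.0018,"dz":0,"rx":0,"ry":0,"rz":0,"hand":0.008},{"dx":0,"dy":0,"dz":0.006,"rx":0,"ry":0,"rz":0,"hand":0.008},{"dx":0,"dy":0,"dz":0.006,"rx":0,"ry":0,"rz":0,"hand":0.008},{"dx":0,"dy":0,"dz":0.006,"rx":0,"ry":0,"rz":0,"hand":0.008},{"dx":0,"dy":0,"dz":0,"rx":0,"ry":0,"rz":0,"hand":0.008},{"dx":0,"dy":0,"dz":0,"rx":0,"ry":0,"rz":0,"hand":0.008},{"dx":0,"dy":0,"dz":0,"rx":0,"ry":0,"rz":0,"hand":0.008}]'
python3 - <<'E'
from h import *
im=manip.get_image('side'); q=proj(im,[[.4986,.1938,.1]])[0]; x,y=int(q[0])-40,int(q[1])-40
f=cv2.cvtColor(im['frame'],cv2.COLOR_RGB2BGR)[y:y+80,x:x+80]; cv2.imwrite('pics/j.png',cv2.resize(f,(480,480),interpolation=cv2.INTER_CUBIC))
E
```

```text
clock: 6.95
position: [0.5023, 0.1942, 0.1271]
ee_rot: [0.0, 0.999, 0.038, -0.0]
contact_force: [0.1, 0.3, -0.9]
width: 0.0116
gripper_force: 79.9
```

View pics/j.png

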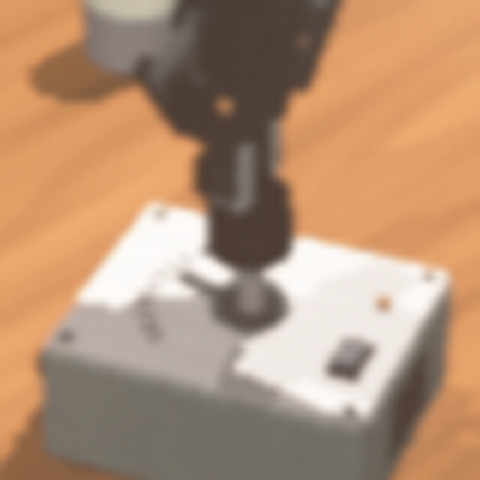

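The side view shows the knob (columns 208–294) centred over the spindle (column 251) at the same azimuth. I'll descend in small steps and watch the force.

```bash
python3 -m pendant '[{"dx":0,"dy":0,"dz":0.002,"rx":0,"ry":0,"rz":0,"hand":0.008},{"dx":0,"dy":0,"dz":0.002,"rx":0,"ry":0,"rz":0,"hand":0.008},{"dx":0,"dy":0,"dz":0.002,"rx":0,"ry":0,"rz":0,"hand":0.008},{"dx":0,"dy":0,"dz":0.001,"rx":0,"ry":0,"rz":0,"hand":0.008},{"dx":0,"dy":0,"dz":0.001,"rx":0,"ry":0,"rz":0,"hand":0.008},{"dx":0,"dy":0,"dz":0,"rx":0,"ry":0,"rz":0,"hand":0.008}]'; python3 -m pendant '[{"dx":0,"dy":0,"dz":0.001,"rx":0,"ry":0,"rz":0,"hand":0.008},{"dx":0,"dy":0,"dz":0.001,"rx":0,"ry":0,"rz":0,"hand":0.008},{"dx":0,"dy":0,"dz":0,"rx":0,"ry":0,"rz":0,"hand":0.008},{"dx":0,"dy":0,"dz":0,"rx":0,"ry":0,"rz":0,"hand":0.008}]'
```

```text
clock: 7.5
position: [0.5026, 0.1941, 0.119]
ee_rot: [0.0, 0.999, 0.038, -0.0]
contact_force: [0.2, 1.0, -0.3]
width: 0.0117
gripper_force: 79.9
clock: 7.83
position: [0.5026, 0.1941, 0.1172]
ee_rot: [0.0, 0.999, 0.038, -0.0]
contact_force: [-0.2, 0.9, 0.1]
width: 0.0116
gripper_force: 79.9
```

```bash
python3 -m pendant '[{"dx":0,"dy":0,"dz":0.001,"rx":0,"ry":0,"rz":0,"hand":0.008},{"dx":0,"dy":0,"dz":0.001,"rx":0,"ry":0,"rz":0,"hand":0.008},{"dx":0,"dy":0,"dz":0,"rx":0,"ry":0,"rz":0,"hand":0.008},{"dx":0,"dy":0,"dz":0,"rx":0,"ry":0,"rz":0,"hand":0.008}]'; python3 -m pendant '[{"dx":0,"dy":0,"dz":0.001,"rx":0,"ry":0,"rz":0,"hand":0.008},{"dx":0,"dy":0,"dz":0.001,"rx":0,"ry":0,"rz":0,"hand":0.008},{"dx":0,"dy":0,"dz":0,"rx":0,"ry":0,"rz":0,"hand":0.008},{"dx":0,"dy":0,"dz":0,"rx":0,"ry":0,"rz":0,"hand":0.008}]'
```

```text
clock: 8.17
position: [0.5027, 0.1941, 0.1157]
ee_rot: [0.0, 0.999, 0.038, 0.0]
contact_force: [-1.3, -0.1, 4.5]
width: 0.0118
gripper_force: 80.5
clock: 8.5
position: [0.5021, 0.194, 0.1127]
ee_rot: [0.0, 0.999, 0.038, -0.001]
contact_force: [-1.1, 1.0, -0.2]
width: 0.0117
gripper_force: 80.0
```

There was a brief 4.5 N on the chamfer, then no force 3 mm deeper, so the bore has entered. Continuing down.

```bash
python3 -m pendant '[{"dx":0,"dy":0,"dz":0.0015,"rx":0,"ry":0,"rz":0,"hand":0.008},{"dx":0,"dy":0,"dz":0.0015,"rx":0,"ry":0,"rz":0,"hand":0.008},{"dx":0,"dy":0,"dz":0,"rx":0,"ry":0,"rz":0,"hand":0.008},{"dx":0,"dy":0,"dz":0,"rx":0,"ry":0,"rz":0,"hand":0.008}]'; python3 -m pendant '[{"dx":0,"dy":0,"dz":0.0015,"rx":0,"ry":0,"rz":0,"hand":0.008},{"dx":0,"dy":0,"dz":0.0015,"rx":0,"ry":0,"rz":0,"hand":0.008},{"dx":0,"dy":0,"dz":0,"rx":0,"ry":0,"rz":0,"hand":0.008},{"dx":0,"dy":0,"dz":0,"rx":0,"ry":0,"rz":0,"hand":0.008}]'; python3 -m pendant '[{"dx":0,"dy":0,"dz":0.001,"rx":0,"ry":0,"rz":0,"hand":0.008},{"dx":0,"dy":0,"dz":0.001,"rx":0,"ry":0,"rz":0,"hand":0.008},{"dx":0,"dy":0,"dz":0,"rx":0,"ry":0,"rz":0,"hand":0.008},{"dx":0,"dy":0,"dz":0,"rx":0,"ry":0,"rz":0,"hand":0.008}]'
```

```text
clock: 8.83
position: [0.5021, 0.194, 0.1096]
ee_rot: [0.0, 0.999, 0.038, -0.001]
contact_force: [-1.7, -0.3, -2.2]
width: 0.0116
gripper_force: 79.8
clock: 9.17
position: [0.5021, 0.194, 0.1069]
ee_rot: [0.0, 0.999, 0.038, -0.001]
contact_force: [-2.4, 0.0, -1.4]
width: 0.0119
gripper_force: 79.9
clock: 9.5
position: [0.5022, 0.194, 0.1051]
ee_rot: [0.0, 0.999, 0.038, -0.001]
contact_force: [-4.9, -0.7, 1.5]
width: 0.0113
gripper_force: 80.1
```

The lateral force is growing in −x, so I'll ease 0.5 mm that way and keep descending.

```bash
python3 -m pendant '[{"dx":-0.0005,"dy":0,"dz":0,"rx":0,"ry":0,"rz":0,"hand":0.008},{"dx":0,"dy":0,"dz":0.001,"rx":0,"ry":0,"rz":0,"hand":0.008},{"dx":0,"dy":0,"dz":0.0005,"rx":0,"ry":0,"rz":0,"hand":0.008},{"dx":0,"dy":0,"dz":0,"rx":0,"ry":0,"rz":0,"hand":0.008},{"dx":0,"dy":0,"dz":0,"rx":0,"ry":0,"rz":0,"hand":0.008}]'; python3 -m pendant '[{"dx":0,"dy":0,"dz":0.001,"rx":0,"ry":0,"rz":0,"hand":0.008},{"dx":0,"dy":0,"dz":0.0005,"rx":0,"ry":0,"rz":0,"hand":0.008},{"dx":0,"dy":0,"dz":0,"rx":0,"ry":0,"rz":0,"hand":0.008},{"dx":0,"dy":0,"dz":0,"rx":0,"ry":0,"rz":0,"hand":0.008}]'
```

```text
clock: 9.92
position: [0.5022, 0.1941, 0.1037]
ee_rot: [0.0, 0.999, 0.038, -0.0]
contact_force: [-4.4, -0.0, 0.5]
width: 0.0111
gripper_force: 80.1
clock: 10.25
position: [0.5022, 0.1941, 0.1024]
ee_rot: [0.0, 0.999, 0.038, -0.0]
contact_force: [-4.5, -0.7, 2.3]
width: 0.0118
gripper_force: 80.3
```

```bash
python3 -m pendant '[{"dx":-0.0007,"dy":0,"dz":0,"rx":0,"ry":0,"rz":0,"hand":0.008},{"dx":0,"dy":0,"dz":0.001,"rx":0,"ry":0,"rz":0,"hand":0.008},{"dx":0,"dy":0,"dz":0,"rx":0,"ry":0,"rz":0,"hand":0.008},{"dx":0,"dy":0,"dz":0,"rx":0,"ry":0,"rz":0,"hand":0.008}]'; python3 -m pendant '[{"dx":0,"dy":0,"dz":0.001,"rx":0,"ry":0,"rz":0,"hand":0.008},{"dx":0,"dy":0,"dz":0,"rx":0,"ry":0,"rz":0,"hand":0.008},{"dx":0,"dy":0,"dz":0,"rx":0,"ry":0,"rz":0,"hand":0.008}]'; python3 -m pendant '[{"dx":0,"dy":0,"dz":0.001,"rx":0,"ry":0,"rz":0,"hand":0.008},{"dx":0,"dy":0,"dz":0,"rx":0,"ry":0,"rz":0,"hand":0.008},{"dx":0,"dy":0,"dz":0,"rx":0,"ry":0,"rz":0,"hand":0.008}]'
```

```text
clock: 10.58
position: [0.5021, 0.1941, 0.1016]
ee_rot: [0.0, 0.999, 0.038, 0.001]
contact_force: [-4.1, -1.4, 4.5]
width: 0.0115
gripper_force: 80.5
clock: 10.83
position: [0.5021, 0.1941, 0.1007]
ee_rot: [0.0, 0.999, 0.038, 0.001]
contact_force: [-4.1, -2.1, 5.0]
width: 0.0116
gripper_force: 80.7
clock: 11.08
position: [0.5021, 0.1941, 0.0999]
ee_rot: [-0.0, 0.999, 0.038, 0.001]
contact_force: [-3.7, -1.6, 7.5]
width: 0.0121
gripper_force: 80.8
```

The spring engages from TCP z of about 0.1015, so the knob is seated. I'll press on to the hard stop, with a little more x relief.

```bash
python3 -m pendant '[{"dx":-0.0006,"dy":-0.0003,"dz":0.001,"rx":0,"ry":0,"rz":0,"hand":0.008},{"dx":0,"dy":0,"dz":0.001,"rx":0,"ry":0,"rz":0,"hand":0.008},{"dx":0,"dy":0,"dz":0,"rx":0,"ry":0,"rz":0,"hand":0.008},{"dx":0,"dy":0,"dz":0,"rx":0,"ry":0,"rz":0,"hand":0.008}]'; python3 -m pendant '[{"dx":0,"dy":0,"dz":0.001,"rx":0,"ry":0,"rz":0,"hand":0.008},{"dx":0,"dy":0,"dz":0.001,"rx":0,"ry":0,"rz":0,"hand":0.008},{"dx":0,"dy":0,"dz":0,"rx":0,"ry":0,"rz":0,"hand":0.008},{"dx":0,"dy":0,"dz":0,"rx":0,"ry":0,"rz":0,"hand":0.008}]';python3 -m pendant '[{"dx":0,"dy":0,"dz":0.001,"rx":0,"ry":0,"rz":0,"hand":0.008},{"dx":0,"dy":0,"dz":0.0005,"rx":0,"ry":0,"rz":0,"hand":0.008},{"dx":0,"dy":0,"dz":0,"rx":0,"ry":0,"rz":0,"hand":0.008},{"dx":0,"dy":0,"dz":0,"rx":0,"ry":0,"rz":0,"hand":0.008}]'
```

```text
clock: 11.42
position: [0.5021, 0.1942, 0.0983]
ee_rot: [0.0, 0.999, 0.038, 0.001]
contact_force: [-2.9, -2.3, 8.7]
width: 0.0116
gripper_force: 81.0
clock: 11.75
position: [0.5021, 0.1941, 0.0966]
ee_rot: [0.0, 0.999, 0.038, 0.001]
contact_force: [-4.3, -2.1, 11.3]
width: 0.0116
gripper_force: 81.3
clock: 12.08
position: [0.5022, 0.1942, 0.0961]
ee_rot: [0.0, 0.999, 0.038, 0.002]
contact_force: [-6.2, -2.9, 15.8]
width: 0.0117
gripper_force: 82.1
```

```bash
python3 -m pendant '[{"dx":-0.0004,"dy":-0.0004,"dz":0.001,"rx":0,"ry":0,"rz":0,"hand":0.008},{"dx":0,"dy":0,"dz":0.0005,"rx":0,"ry":0,"rz":0,"hand":0.008},{"dx":0,"dy":0,"dz":0,"rx":0,"ry":0,"rz":0,"hand":0.008},{"dx":0,"dy":0,"dz":0,"rx":0,"ry":0,"rz":0,"hand":0.008},{"dx":0,"dy":0,"dz":0,"rx":0,"ry":0,"rz":0,"hand":0.008}]'
python3 - <<'E'
from h import *
st=manip.get_state(); im=manip.get_image('wrist'); R3=q2R(st['ee_rot'])
g=cv2.cvtColor(im['frame'],cv2.COLOR_RGB2GRAY)[205:255,245:262]
ys,xs=np.nonzero(g>110);print('line',xs.mean()+245,ys.min()+205,ys.max()+205,len(xs))
im2=manip.get_image('side'); q=proj(im2,[[.4986,.1938,.09]])[0]; x,y=int(q[0])-40,int(q[1])-40
f=cv2.cvtColor(im2['frame'],cv2.COLOR_RGB2BGR)[y:y+80,x:x+80]
w=cv2.cvtColor(im['frame'],cv2.COLOR_RGB2BGR)[170:300,190:320]
cv2.imwrite('pics/k.png',np.hstack([cv2.resize(f,(400,400),interpolation=cv2.INTER_CUBIC),cv2.resize(w,(400,400),interpolation=cv2.INTER_CUBIC)]))
for z in(.069,.075): print(z,((proj(im2,[[.4986,.1938,z]])[0]-[x,y])*5).round(1))
E
```

```text
clock: 12.5
position: [0.5022, 0.1943, 0.0959]
ee_rot: [0.0, 0.999, 0.038, 0.003]
contact_force: [-6.6, -4.7, 23.1]
width: 0.0117
gripper_force: 83.1
line 252.5107913669065 215 249 139
0.069 [204.6 231.1]
0.075 [204.7 222.5]
```

View pics/k.png

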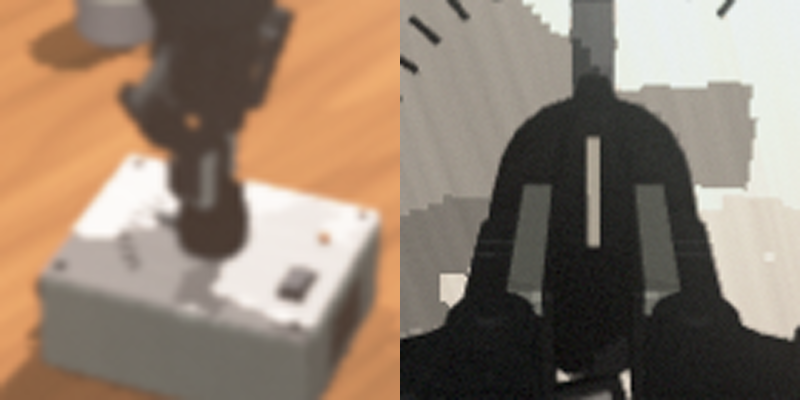

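The knob is down near the panel with its nose straight over the tab, and the white line hasn't moved in the hand, so it hasn't slipped. At 23 N the TCP no longer moves, so it's on the hard stop. Handing in while still holding.

```bash
python3 -c "
from rig import manip
print(manip.sign_off())"
```

```text
the job is handed in; nothing more can be done
None
```

The knob is fully on the spindle with its nose over the tab, and I handed the job in at about 12.5 s with knob and spindle held in against the stop at about 23 N; none of my moves went near the four bystanders.

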